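# Start the warm-air dryer for the fresh prints

## Robot

A 7-joint arm with a two-finger parallel gripper is mounted at the origin on the work surface. World frame = base frame: x ahead of the robot, y to its left, z up, the work surface at z = 0. Lengths are in m, angles in rad, forces in N, time in s.
With the tool pointing down it reaches from about 0.35 to 0.9 m from the base axis. Payload 8.1 kg.
Tool frame: the origin (TCP) lies midway between the tips of the shut fingers; the grasp point (between the pads) lies behind it (manip.grip_depth is the z of the grasp point in the tool frame, in m); z points along the fingers, y is the direction in which the jaws open and shut (so a half turn about z gives the same grasp; the last joint's range is limited). The gripper opens to 92 mm and grips with 3 to 60 N. Pads are 19 mm wide; open, the fingers measure 130 mm over their backs; the gripper's body (75 mm by 190 mm) begins 47 mm behind the grasp point.
Start: joints at [-1.265, 0.434, 0.025, 1.573, -0.012, 1.134, -0.075], TCP at [0.248, 0.574, 0.227] pointing down, gripper open.
Joint ranges: [-2.62, 2.62], [-0.44, 2.09], [-1.27, 1.32], [0.08, 2.57], [-1.32, 4.46], [0.12, 2], [-2.74, 2.74]. Speed limits (rad/s): [2.22, 2.22, 3.01, 3.01, 3.14, 3.14, 3.14].

## Interface

Orientations are given as a rotation vector (axis times angle).
In Python, from cell import manip gives the robot as it stands.
- The arm moves only by the tool play_rows, never from a script. Its argument "plan" is text: rows parted by semicolons, each of 5 numbers parted by spaces: the opening, from 0 (shut) to 1 (fully open), then the shift along the tool's x, y, z in mm, then the turn about the tool's z in rad. In form: fingers x y z roll; .... A call has 1 to 5 rows; each row shifts and turns the commanded pose from where the row before left it, along the tool's axes as they then stand; what a row does not reach is not made up. A row lasts 1/8 s, in which the tool goes at most 62.5 mm and 10.7 degrees, less where a joint would pass 70% of its speed; a pose out of reach is approached as far as the arm can. A call with a gripper value outside its range is refused whole. The fingers move at their own pace and stop on an object; the grip force is fixed at half the most. Time passes only in rows, so rows that do not move let the fingers close. It gives the time, the measured TCP pose, the force and the opening at its end, in the units of the state.
- manip.get_obs(): the state, without advancing time (a new reading comes with each control period).
- manip.snapshot(name): name is "side" or "top"; returns a dict with "image" (480x640x3 uint8, red, green, blue), "vertical_fov" (degrees; the focal length in pixels is half the picture's height over the tangent of half this angle, whatever the lens; pixels are square), "cx", "cy" (the principal point, pixels), "R" (3x3) and "t" (3): a world point X has camera coordinates R X + t. Camera axes: x right, y down, z forward; pixel columns grow to the right and rows downward; lengths in m; the calibration is good to about 2 mm. A picture is of the moment at which its call begins. There is no depth.
- manip.job_done(): hands the job in, once; it reports no verdict.
The state is a dict: "time": time; "joints": joint angles; "qd": joint speeds; "joint_efforts": joint torques, N m; "position": TCP position; "ee_rot": TCP orientation; "wrist_force": force on the tool from outside, world axes, zero at the start; "wrist_torque": the same for the moment, N m; "gripper_width": opening from 0.0 (shut) to 1.0 (fully open).
Only numpy, scipy, OpenCV 4.12 (cv2) and the standard library are available. Lean on these libraries where they do the work, as an engineer would, in place of code of your own. Each camera call takes 0.05 s, during which the arm holds its last target. There are 200 camera calls.

## Task

Start the warm-air dryer on the printing table, only pressing its rocker switches with the fingertips: press the wide main switch fully on, then the fan switch in the middle, let the fan run up for at least two seconds, and only then press on the heater switch beside the dial. The heater must never be on without the fan, nor the fan switch on before the main switch. Do not lift or shift the dryer, leave the dial as it is set, and leave the brush, jar, carved block and rubbing pad where they stand.

Things in the scene. Friction and masses are not known exactly. Their poses are not given: they have to be found in the camera images.
- dryer: Warm-air dryer: grey metal box 160 (x) x 360 (y) mm, top 135 mm up, 4.5 kg, loose on rubber feet, carrying bow on each end. Origin: centre of its underside on the table; +x to its louvred outlet, away from the robot (yaw within 0.35 rad). Level panel on top, 137 mm up: in a row along y at x = 0 stand main rocker (y = +80 mm), fan rocker (+25), heater rocker (-25), dial (-85), all black.
- mains (a joint): Main switch, wide rocker 26 mm wide: 0 = off (start), 0.4 rad = on. All rockers are see-saws 32 mm long along the dryer's x, pivot at mid length, 138 mm up, with a V-shaped face; bezel top at 139 mm. Off: the robot-side half lies level at 142 mm, the outlet-side half stands up, its end at 148 mm. Press that raised end straight down about 6 mm, till its half is level at 142 mm.
- fan (a joint): Fan switch, narrow rocker 14 mm wide, between main and heater switches: 0 = off (start), 0.4 rad = on. All rockers: stiff action without a spring; the raised end gives way at 2.5 to 3 N, stays wherever it is left, and is a rigid stop once fully home.
- heat (a joint): Heater switch, narrow rocker 14 mm wide, between fan switch and dial: 0 = off (start), 0.4 rad = on. All rockers: press well out, a blunt fingertip centred about 15 mm from the pivot (it may overhang the end), since the other half rises as this one goes down.
- mains_end (a point): Place to press on the main rocker: point on the face of its outlet-side half, on its centre line, 3 mm in from the end (12 mm from the pivot in the dryer's x). Moves with the rocker; its x axis is the dryer's x axis when off.
- fan_end (a point): The same point on the fan rocker.
- heat_end (a point): The same point on the heater rocker.
- dial_mark (a point): White pointer mark on top of the black temperature dial (36 mm across, 20 mm tall above the panel), 13 mm from its axis; the dial is set anywhere and turns stiffly.
- brush: Dark brown palm-fibre ink brush standing on its bristles, 96 mm across at the foot, 160 mm tall, loose; origin at the centre of its foot. Brush and jar stand one at each end of the dryer.
- jar: Closed glass pigment jar, 64 mm across, 85 mm tall, loose; origin at the centre of its underside.
- block: Small carved printing block lying face up on the robot's side of the dryer, 75 x 110 x 24 mm, loose; origin at the centre of its underside.
- pad: Rubbing pad: fibre-faced wooden block 48 x 140 mm with a round handle along its length, 71 mm tall, lying loose on the robot's side of the dryer; origin at the centre of its underside.
There are look-alikes about, which are no part of the job. What is shaped like the brush but green or pink is not meant.

How it is judged:
On the way, in this order (a step that is already met when the one before it is completed fails the run):
1. the main switch is on while fan and heater are still off (value of joint mains above 0.3 rad and value of joint each of fan, heat below 0.1 rad), for 0.2 s.
2. the fan runs for two seconds (1.9 s measured) with main and fan switches on and the heater still off (value of joint each of mains, fan above 0.3 rad and value of joint heat below 0.1 rad), for 1.9 s.
3. the heater switch is on too (value of joint each of mains, fan, heat above 0.3 rad), for 0.2 s.
At the end, for the whole second after the job is handed in: All three rockers are on (beyond 0.3 of 0.4 rad); the dryer stands level within 15 mm of where it was and at rest, the dial mark is within 12 mm of where it was, and brush, jar, block and pad stand within 20 mm of their places (all of step 3 and distance of dryer from where it was at the start of the episode below 0.015 m and angle between dryer's own z axis and vertical below 0.05 rad and linear speed of dryer below 0.02 m/s and distance of dial_mark from where it was at the start of the episode below 0.012 m and distance of each of brush, jar, block, pad from where it was at the start of the episode below 0.02 m and angle between each of brush, jar's own z axis and vertical below 0.1 rad); the robot touches nothing.
It fails at once if the fan switch is on while the main switch is off (value of joint fan above 0.2 rad and value of joint mains below 0.2 rad).
It fails at once if the heater switch is on while the fan switch is off (value of joint heat above 0.2 rad and value of joint fan below 0.2 rad).
It fails at once if the dryer is shifted by more than 15 mm, lifted or tipped, or its dial is turned (mark moved by more than 12 mm) (distance of dryer from where it was at the start of the episode above 0.015 m or angle between dryer's own z axis and vertical above 0.05 rad or distance of dial_mark from where it was at the start of the episode above 0.012 m).
It fails at once if the brush, jar, block or pad is lifted, knocked over or moved by more than 20 mm (distance of any of brush, jar, block, pad from where it was at the start of the episode above 0.02 m or angle between any of brush, jar's own z axis and vertical above 0.1 rad).
It fails at once if the arm or the gripper's body, not the fingers, presses on the dryer (over 3 N) (contact force between the arm and dryer above 3 N).
It also fails if it takes over 45 s, if anything falls off the work surface, if the arm or the gripper's body presses on something with over 40 N, if the wrist force passes 120 N, or if a joint passes its speed limit or range.

## Working session

There is one attempt and no reset: what is moved stays moved. The work goes in short steps, Python scripts to look and compute and a tool call to move; the robot and the scene stay as the last step left them, time stands still between calls to the robot, and variables do not carry over. Pictures are saved under pics/ and viewed, about 8 in all and at most 12, crops included, and the job is handed in when it is done.

Besides the shell and the picture viewer there is one more tool, called after "Emit:" as name(argument=value, ...), one argument or row to a line, values as JSON. play_rows: Moves the arm, as the interface text tells. Its arguments: {"type":"object","properties":{"plan":{"type":"string"}},"required":["plan"]}

```bash
mkdir -p pics
python3 - <<'E'
from cell import manip
import cv2,numpy as np
for n in("top","side"):
    s=manip.snapshot(n); cv2.imwrite(f"pics/{n}0.png",s["image"][:,:,::-1]); np.savez(f"{n}0.npz",**s)
    print(n,s["vertical_fov"],s["cx"],s["cy"],np.round(-s["R"].T@s["t"],3),np.round(s["R"],3).tolist(),[k for k in s])
o=manip.get_obs();print(o, manip.grip_depth)
E
```

```text
top 46.11848346172283 315.1849936933957 247.46568471036193 [0.355 0.042 1.416] [[-0.025, -1.0, -0.011], [-0.992, 0.026, -0.121], [0.121, 0.008, -0.993]] ['image', 'vertical_fov', 'cx', 'cy', 'R', 't']
side 43.79824815844458 317.90372368341053 231.5163640323123 [-0.122 -0.894  0.962] [[0.823, -0.568, 0.016], [-0.326, -0.495, -0.805], [0.465, 0.657, -0.593]] ['image', 'vertical_fov', 'cx', 'cy', 'R', 't']
{'time': 0.1, 'joints': array([-1.26456639,  0.43515371,  0.02494728,  1.57397861, -0.01163073,
        1.13398598, -0.07512596]), 'qd': array([-0.00040486,  0.00055925, -0.00129729, -0.0024365 ,  0.00017926,
        0.00080715,  0.00021811]), 'joint_efforts': array([ 3.71316259e-03, -6.69127679e+01,  9.88485105e-01, -3.15144897e+01,
       -6.04289537e-02,  3.74431140e-02,  9.49824198e-05]), 'position': array([0.24830814, 0.57307596, 0.22603351]), 'ee_rot': array([-6.37815540e-01, -3.07596673e+00,  2.14740387e-03]), 'wrist_force': array([-0.07597474, -0.31926861,  0.23624274]), 'wrist_torque': array([-0.01688141, -0.08373111,  0.00032549]), 'gripper_width': 1.00276718103007} -0.0188
```

View pics/top0.png

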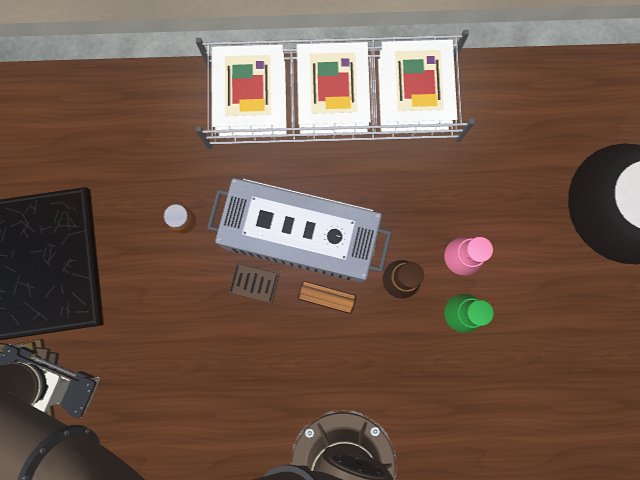

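View pics/side0.png

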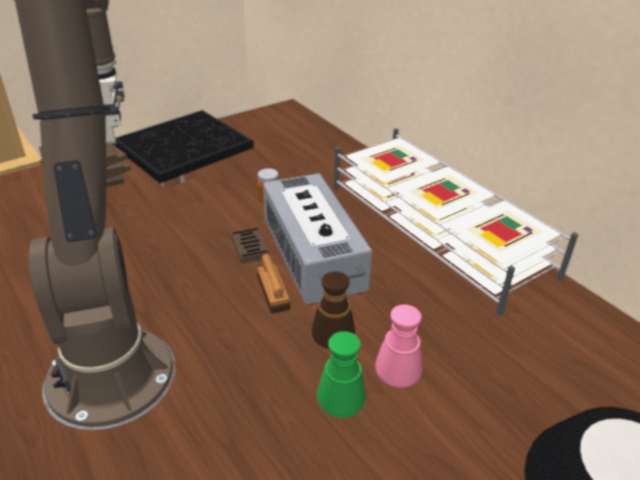

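The top view shows the panel with the main rocker at about (265,219), fan (288,226), heater (309,230) and dial (335,236). The jar is at the left end, and the brown brush is at the right near (403,278). The side view agrees.

```bash
cat > h.py <<'E'
import numpy as np,cv2
def ray(s,u,v,z):
    f=240/np.tan(np.radians(float(s["vertical_fov"]))/2)
    d=s["R"].T@np.array([(u-s["cx"])/f,(v-s["cy"])/f,1]); c=-s["R"].T@s["t"]
    return c+d*(z-c[2])/d[2]
def proj(s,X):
    f=240/np.tan(np.radians(float(s["vertical_fov"]))/2)
    p=s["R"]@np.array(X)+s["t"]; return p[:2]/p[2]*f+[s["cx"],s["cy"]]
def panel(s,box):
    x0,y0,x1,y1=box
    g=s["image"].min(axis=2).copy(); m=np.zeros_like(g); m[y0:y1,x0:x1]=(g[y0:y1,x0:x1]>190)*255
    cs,_=cv2.findContours(m,cv2.RETR_EXTERNAL,cv2.CHAIN_APPROX_NONE); c=max(cs,key=cv2.contourArea)
    fill=cv2.drawContours(np.zeros_like(g),[c],-1,255,-1)
    b=((s["image"].max(axis=2)<120)&(fill>0)).astype(np.uint8)
    n,_,st,ce=cv2.connectedComponentsWithStats(b)
    o=sorted([(tuple(ce[i]),st[i].tolist()) for i in range(1,n) if st[i][4]>15])
    return c,o
E
python3 - <<'E'
from h import *
for n,box in(("top",(200,160,400,290)),("side",(260,170,370,260))):
    s=np.load(f"{n}0.npz"); c,o=panel(s,box)
    bx=cv2.boxPoints(cv2.minAreaRect(c)); w=np.array([ray(s,*p,.137) for p in bx])
    print(n,cv2.contourArea(c),np.round(w[:,:2],4).tolist(),"ctr",w.mean(0).round(4), "sides",np.linalg.norm(w-np.roll(w,1,0),axis=1).round(4))
    P=[]
    for (ce,st) in o: P.append(ray(s,*ce,.142)); print(np.round(ce,1),st,P[-1].round(4))
    P=np.array(P)[:,:2]; print("gaps",np.linalg.norm(np.diff(P,axis=0),axis=1).round(4))
    d=P[0]-P[2]; print("yaw",np.arctan2(-d[0],d[1]))
E
```

```text
top 4086.0 [[0.5466, 0.2205], [0.6369, 0.1976], [0.571, -0.0402], [0.4818, -0.0155]] ctr [0.5591 0.0906 0.137 ] sides [0.2447 0.0932 0.2467 0.0925]
[264.2 219.1] [256, 210, 17, 19, 231] [0.5794 0.1678 0.142 ]
[287.4 224.7] [282, 216, 12, 18, 144] [0.5649 0.1148 0.142 ]
[308.5 229.9] [303, 221, 12, 18, 142] [0.5517 0.0668 0.142 ]
[334. 236.] [327, 229, 15, 15, 167] [0.536  0.0089 0.142 ]
gaps [0.055  0.0497 0.06  ]
yaw -0.2681920816668565
side 2217.0 [[0.5312, 0.2096], [0.654, 0.2501], [0.5769, -0.0343], [0.4739, -0.0566]] ctr [0.559  0.0922 0.137 ] sides [0.2722 0.1293 0.2947 0.1054]
[303.2 194.9] [296, 191, 15, 8, 85] [0.5793 0.1637 0.142 ]
[310.2 206.4] [304, 203, 13, 7, 54] [0.565  0.1107 0.142 ]
[316.8 217.5] [310, 214, 14, 7, 62] [0.5516 0.0628 0.142 ]
[325.1 230.1] [319, 224, 13, 12, 121] [0.5388 0.0102 0.142 ]
gaps [0.0549 0.0497 0.0542]
yaw -0.26833183164123636
```

```bash
cat > go.py <<'E'
from h import *; from scipy.spatial.transform import Rotation as Ro
from cell import manip
YAW=-.268; dx=np.array([np.cos(YAW),np.sin(YAW)]); dy=np.array([-dx[1],dx[0]])
C=np.array([.5583,.0898])
def rep(name,z,off=15.5,dydx=(0,0)):
    o=manip.get_obs(); R=Ro.from_rotvec(o["ee_rot"]).as_matrix()
    y={"main":80,"fan":25,"heat":-25}[name]/1000
    t=np.r_[C+dy*y+dx*off/1000,z]; 
    ty=np.r_[dy,0]; ty=ty if R[:,1]@ty>0 else -ty
    roll=np.arctan2(-(R[:,0]@ty),R[:,1]@ty)
    print("t",o["time"],"pos",o["position"].round(4),"tgt",t.round(4),"tool move mm",(R.T@(t-o["position"])*1000).round(1),"roll",roll.round(3),"z",R[:,2].round(4),"F",o["wrist_force"].round(2),"w",o["gripper_width"])
E
python3 -c "
from go import *
rep('main',.2)"
```

```text
t 0.1 pos [0.2483 0.5731 0.226 ] tgt [0.5944 0.1628 0.2   ] tool move mm [-480.7 -238.8   26.4] roll -0.141 z [-5.0e-04 -1.3e-03 -1.0e+00] F [-0.08 -0.32  0.24] w 1.00276718103007
```

Emit:
play_rows(
  plan="0 -48 -24 0 0; 0 -48 -24 0 0; 0 -48 -24 0 0; 0 -48 -24 0 0; 0 -48 -24 0 0",
)

```text
time: 0.72
position: [0.4218, 0.3664, 0.2265]
ee_rot: [-0.638, -3.076, 0.001]
wrist_force: [0.3, 0.0, 0.6]
gripper_width: 0.508
```

Emit:
play_rows(
  plan="0 -48 -24 0 0; 0 -48 -24 0 0; 0 -48 -24 0 0; 0 -40 -20 0 0; 0 0 0 0 -0.141",
)

```text
time: 1.35
position: [0.5555, 0.2057, 0.2263]
ee_rot: [0.426, 3.112, -0.004]
wrist_force: [0.3, 0.9, 0.1]
gripper_width: 0.014
```

Emit:
play_rows(
  plan="0 0 0 0 0; 0 0 0 0 0",
)

```text
time: 1.6
position: [0.5527, 0.2111, 0.2265]
ee_rot: [-0.422, -3.112, -0.0]
wrist_force: [0.1, -0.0, 1.0]
gripper_width: 0.005
```

```bash
python3 -c "
from go import *
rep('main',.17)"
```

```text
t 1.6 pos [0.5527 0.2111 0.2265] tgt [0.5944 0.1628 0.17  ] tool move mm [-53.1 -35.4  56.5] roll -0.002 z [-6.e-04  2.e-04 -1.e+00] F [ 0.14 -0.01  1.01] w 0.004747523452427635
```

Emit:
play_rows(
  plan="0 -27 -18 0 0; 0 -26 -17.5 0 0; 0 0 0 28 0; 0 0 0 28 0; 0 0 0 0 0",
)

```text
time: 2.22
position: [0.5931, 0.1626, 0.1689]
ee_rot: [-0.419, -3.11, 0.003]
wrist_force: [-0.0, 0.2, -0.7]
gripper_width: 0.003
```

Run:
```python
from go import *
rep('main',.17)
a=[]
for n,(u,v) in(("top",(285,225)),("side",(310,205))):
    s=manip.snapshot(n); o=manip.get_obs(); im=s["image"][:,:,::-1].copy()
    print(n,proj(s,o["position"]).round(1), proj(s,np.r_[C+dy*.08+dx*.012,.147]).round(1))
    c=cv2.resize(im[v-50:v+50,u-65:u+65],None,fx=6,fy=6,interpolation=cv2.INTER_CUBIC)[:,:]
    a.append(cv2.resize(c,(400,308))*1 if 0 else c[:, :780])
cv2.imwrite("pics/c1.png",cv2.resize(np.vstack(a),(390,600)))
```

```text
t 2.225 pos [0.5931 0.1626 0.1689] tgt [0.5944 0.1628 0.17  ] tool move mm [-1.2  0.6 -1.2] roll -0.0 z [-0.0041 -0.0012 -1.    ] F [-0.02  0.24 -0.69] w 0.0027589600404728395
top [265.1 210.4] [265.7 213.6]
side [308.6 183.3] [307.  191.8]
```

View pics/c1.png

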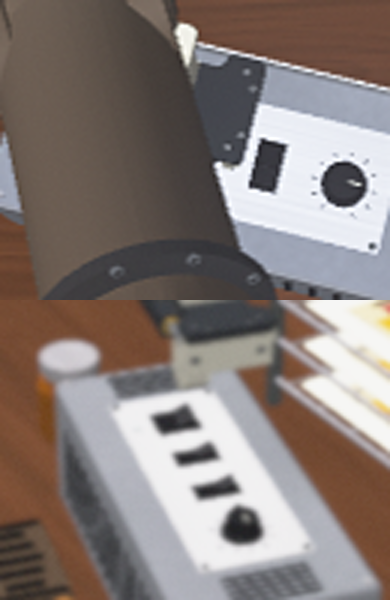

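The side crop shows the fingertips at about (310,183), where the TCP projects to (309,183). They are above the outlet end of the main rocker. The top view is partly hidden by the arm. I'm going down in steps.

Emit:
play_rows(
  plan="0 -1 0 10 0; 0 0 0 8 0; 0 0 0 2 0; 0 0 0 2 0; 0 0 0 0 0",
)

```text
time: 2.95
position: [0.5959, 0.1618, 0.1487]
ee_rot: [-0.42, -3.113, 0.0]
wrist_force: [-0.7, -0.1, 0.0]
gripper_width: 0.005
```

Emit:
play_rows(
  plan="0 0 0 2 0; 0 0 0 1 0; 0 0 0 0 0",
)

```text
time: 3.32
position: [0.5968, 0.1617, 0.1462]
ee_rot: [0.42, 3.112, 0.001]
wrist_force: [2.9, -1.4, 4.1]
gripper_width: 0.006
```

Emit:
play_rows(
  plan="0 1 0 1.5 0; 0 0 0 1.5 0; 0 0 0 1 0; 0 0 0 0 0",
)

```text
time: 3.82
position: [0.5949, 0.1623, 0.142]
ee_rot: [-0.419, -3.113, -0.0]
wrist_force: [2.1, -0.9, 7.2]
gripper_width: 0.004
```

```bash
python3 -c "
from go import *
rep('main',.142)"
```

```text
t 3.825 pos [0.5949 0.1623 0.142 ] tgt [0.5944 0.1628 0.142 ] tool move mm [ 0.6  0.4 -0. ] roll 0.0 z [-0.e+00  2.e-04 -1.e+00] F [ 2.09 -0.87  7.23] w 0.003546148749645668
```

Z is 142 mm and the force is rising, so the rocker is near its stop. I'll press a little more to confirm.

Emit:
play_rows(
  plan="0 0 0 1 0; 0 0 0 1 0; 0 0 0 0 0; 0 0 0 0 0",
)

```text
time: 4.32
position: [0.5951, 0.1623, 0.1417]
ee_rot: [0.419, 3.113, 0.002]
wrist_force: [-4.4, -3.2, 20.9]
gripper_width: 0.001
```

Emit:
play_rows(
  plan="0 0 0 -15 0; 0 0 0 -20 0; 0 0 0 0 0; 0 0 0 0 0",
)

```text
time: 4.82
position: [0.5941, 0.1622, 0.1738]
ee_rot: [-0.419, -3.112, 0.001]
wrist_force: [-0.6, 0.9, -0.6]
gripper_width: 0.005
```

```bash
python3 -c "
from go import *
rep('fan',.17)"
```

```text
t 4.825 pos [0.5941 0.1622 0.1738] tgt [0.5799 0.1098 0.17  ] tool move mm [ -0.1 -54.3   3.9] roll 0.0 z [-1.6e-03 -3.0e-04 -1.0e+00] F [-0.55  0.86 -0.6 ] w 0.0054422196255910086
```

The main rocker is firmly home: 21 N at z = 141.7 mm. Now I'll move over to the fan and check with a picture.

Emit:
play_rows(
  plan="0 0 -27 0 0; 0 0 -27 0 0; 0 0 0 0 0; 0 0 0 0 0",
)

```text
time: 5.32
position: [0.5803, 0.1097, 0.1744]
ee_rot: [-0.42, -3.113, -0.0]
wrist_force: [1.1, 0.2, 0.5]
gripper_width: 0.005
```

Run:
```python
from go import *
rep('fan',.142)
s=manip.snapshot("side"); im=s["image"][:,:,::-1]
cv2.imwrite("pics/c2.png",cv2.resize(im[165:265,250:380],None,fx=5,fy=5,interpolation=cv2.INTER_CUBIC))
```

```text
t 5.325 pos [0.5803 0.1097 0.1744] tgt [0.5799 0.1098 0.142 ] tool move mm [ 0.4 -0.  32.4] roll -0.0 z [-7.e-04  1.e-04 -1.e+00] F [1.1  0.16 0.5 ] w 0.0048789562158984764
```

View pics/c2.png

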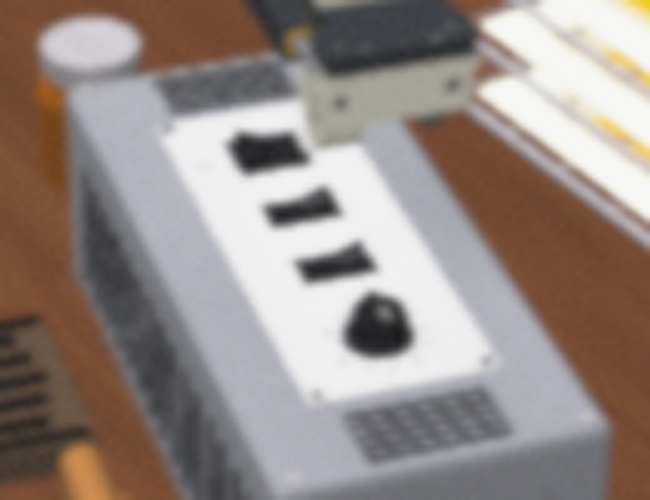

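The crop shows the main rocker, at about (268,150), now raised on the robot side, so it is on. Fan (302,207) and heater (336,263) are still up at the outlet end. Next I press the fan.

Emit:
play_rows(
  plan="0 0 0 12 0; 0 0 0 10 0; 0 0 0 4 0; 0 0 0 1.5 0; 0 0 0 1.5 0",
)

```text
time: 6.0
position: [0.581, 0.11, 0.146]
ee_rot: [0.42, 3.113, 0.0]
wrist_force: [-0.8, -0.8, 2.5]
gripper_width: 0.003
```

Emit:
play_rows(
  plan="0 0.5 0 1.5 0; 0 0 0 1.5 0; 0 0 0 1 0; 0 0 0 1 0; 0 0 0 0 0",
)

```text
time: 6.62
position: [0.5807, 0.1103, 0.1418]
ee_rot: [0.42, 3.112, 0.001]
wrist_force: [0.7, -0.7, 11.8]
gripper_width: 0.004
```

Emit:
play_rows(
  plan="0 0 0 1 0; 0 0 0 0 0; 0 0 0 0 0",
)

```text
time: 7.0
position: [0.5808, 0.1103, 0.1417]
ee_rot: [0.42, 3.112, 0.002]
wrist_force: [-3.3, -1.5, 19.7]
gripper_width: 0.005
```

Emit:
play_rows(
  plan="0 0 0 -15 0; 0 0 0 -20 0; 0 0 -25 0 0; 0 0 -25 0 0; 0 0 0 0 0",
)

```text
time: 7.62
position: [0.5659, 0.0599, 0.1747]
ee_rot: [-0.424, -3.111, 0.002]
wrist_force: [0.0, 0.3, -0.4]
gripper_width: 0.002
```

Emit:
play_rows(
  plan="0 0 0 0 0; 0 0 0 0 0; 0 0 0 0 0; 0 0 0 0 0; 0 0 0 0 0",
)

```text
time: 8.25
position: [0.5669, 0.0621, 0.1747]
ee_rot: [-0.419, -3.113, -0.0]
wrist_force: [0.5, 1.2, 0.4]
gripper_width: 0.006
```

Run:
```python
from go import *
rep('heat',.142)
s=manip.snapshot("side"); im=s["image"][:,:,::-1]
cv2.imwrite("pics/c3.png",cv2.resize(im[165:265,250:380],None,fx=5,fy=5,interpolation=cv2.INTER_CUBIC))
```

```text
t 8.25 pos [0.5669 0.0621 0.1747] tgt [0.5666 0.0616 0.142 ] tool move mm [ 0.2 -0.6 32.7] roll 0.0 z [-0.  0. -1.] F [0.46 1.24 0.45] w 0.005574271812841385
```

View pics/c3.png

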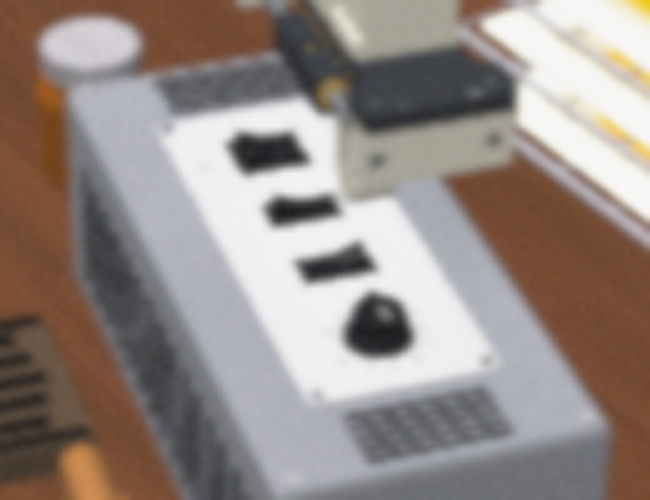

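The fan rocker at (302,210) has flipped on, and the heater at (336,263) is still off. I'll wait two more seconds, then press the heater.

Emit:
play_rows(
  plan="0 0 0 0 0; 0 0 0 0 0; 0 0 0 0 0; 0 0 0 0 0; 0 0 0 0 0",
)

```text
time: 8.93
position: [0.567, 0.062, 0.1747]
ee_rot: [0.42, 3.113, 0.0]
wrist_force: [0.0, -0.5, -0.1]
gripper_width: 0.001
```

Emit:
play_rows(
  plan="0 0 0 0 0; 0 0 0 0 0; 0 0 0 0 0; 0 0 0 0 0; 0 0 0 0 0",
)

```text
time: 9.55
position: [0.5669, 0.062, 0.1747]
ee_rot: [0.42, 3.113, 0.0]
wrist_force: [0.5, -0.0, 0.8]
gripper_width: 0.004
```

Emit:
play_rows(
  plan="0 0 0 0 0; 0 0 0 0 0; 0 0 0 0 0; 0 0 0 0 0; 0 0 0 0 0",
)

```text
time: 10.18
position: [0.5669, 0.062, 0.1747]
ee_rot: [0.42, 3.113, 0.0]
wrist_force: [-0.2, -0.3, -0.4]
gripper_width: 0.005
```

Emit:
play_rows(
  plan="0 0 0 12 0; 0 0 0 10 0; 0 0 0 4 0; 0 0 0 1.5 0; 0 0 0 1.5 0",
)

```text
time: 10.8
position: [0.5673, 0.0617, 0.146]
ee_rot: [0.42, 3.113, -0.0]
wrist_force: [0.2, -0.9, 3.3]
gripper_width: 0.005
```

Emit:
play_rows(
  plan="0 0.5 0 1.5 0; 0 0 0 1.5 0; 0 0 0 1 0; 0 0 0 1 0; 0 0 0 0 0",
)

```text
time: 11.42
position: [0.5671, 0.0623, 0.1418]
ee_rot: [0.419, 3.112, 0.001]
wrist_force: [-0.4, -1.3, 11.9]
gripper_width: 0.003
```

Emit:
play_rows(
  plan="0 0 0 1 0; 0 0 0 0 0; 0 0 0 0 0",
)

```text
time: 11.8
position: [0.5671, 0.0623, 0.1417]
ee_rot: [0.419, 3.112, 0.002]
wrist_force: [-3.5, -1.6, 20.9]
gripper_width: 0.005
```

Emit:
play_rows(
  plan="0 0 0 -15 0; 0 0 0 -30 0; 0 0 0 -40 0; 0 0 0 -40 0; 0 0 0 0 0",
)

```text
time: 12.42
position: [0.5675, 0.0626, 0.2677]
ee_rot: [0.418, 3.109, 0.003]
wrist_force: [0.7, -0.5, -1.2]
gripper_width: 0.006
```

Emit:
play_rows(
  plan="0 0 45 0 0; 0 0 45 0 0; 0 0 45 0 0; 0 0 45 0 0; 0 0 45 0 0",
)

```text
time: 13.05
position: [0.6252, 0.2805, 0.2632]
ee_rot: [-0.419, -3.111, 0.002]
wrist_force: [0.7, 0.4, 1.0]
gripper_width: 0.003
```

Emit:
play_rows(
  plan="0 0 45 0 0; 0 0 45 0 0; 0 0 0 0 0; 0 0 0 0 0; 0 0 0 0 0",
)

```text
time: 13.68
position: [0.65, 0.3642, 0.2646]
ee_rot: [-0.422, -3.113, 0.002]
wrist_force: [-0.1, 0.1, -0.7]
gripper_width: 0.005
```

Run:
```python
from go import *
a=[]
for n,box in(("top",(200,160,400,290)),("side",(260,170,370,260))):
    s=manip.snapshot(n); im=s["image"][:,:,::-1]; s0=np.load(n+"0.npz")
    try:
        c,o=panel(s,box); c0,o0=panel(s0,box)
        for p,q in zip(o,o0): print(n,np.round(p[0],1),np.round(q[0],1))
    except Exception as e: print(e)
    u,v=(310,240) if n=="top" else (310,230)
    a.append(cv2.resize(im[v-75:v+75,u-100:u+100],(400,300),interpolation=cv2.INTER_CUBIC))
u=im[180:250,280:360]; cu=cv2.resize(u,(400,350))
cv2.imwrite("pics/f.png",np.hstack([np.vstack(a),np.pad(cu,((0,250),(0,0),(0,0)))]))
```

```text
top [264.2 219.1] [264.2 219.1]
top [287.4 224.7] [287.4 224.7]
top [308.5 229.9] [308.5 229.9]
top [334. 236.] [334. 236.]
side [303.  194.9] [303.2 194.9]
side [309.6 206.6] [310.2 206.4]
side [316.2 217.7] [316.8 217.5]
side [325.1 230.1] [325.1 230.1]
```

View pics/f.png

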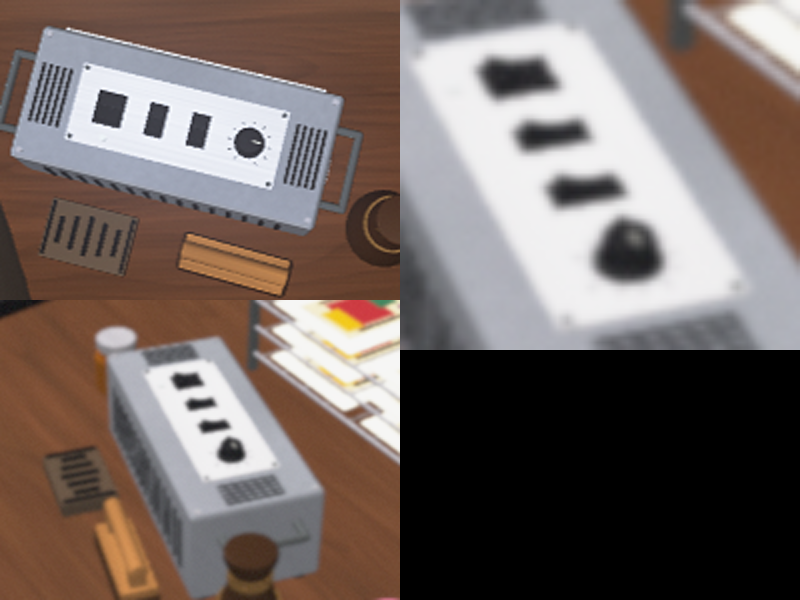

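All three rockers are now raised on the robot side, so they are on. The dryer, dial and the other objects in view have not moved, and the arm is clear.

```bash
python3 -c "
from cell import manip
print(manip.job_done())"
```

```text
the job is handed in; nothing more can be done
None
```

I pressed the main, fan and heater switches on in that order with the shut fingertips, and handed the job in at about 13.8 s. The hand-in gives no verdict.

- **Switches:** each rocker was pressed onto its rigid stop, at z = 141.7 mm with about 20 N. The last side view shows all three with the robot-side half raised, so they are on.
- **Fan run-up:** the fan ran for about 3.5 s before I touched the heater.
- **Nothing shifted:** in the top view the rockers and dial sit at the same pixels as at the start, to 0.1 px, so the dryer did not shift. I judged the dial mark, block, pad, brush and jar by eye only, and they look undisturbed.
- **Arm:** it was raised and moved well clear before hand-in, with only noise-level wrist force.
- **Disagreement:** the two cameras differed by about 4 mm in y when locating the switches. I split the difference, which was well within what the presses needed.

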